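Index the drill jig to the next hole

ROBOT

A 6-joint arm with a two-finger parallel gripper is mounted at the origin on the work surface. World frame = base frame: x ahead of the robot, y to its left, z up, the work surface at z = 0. Lengths are in m, angles in rad, forces in N, time in s.
With the tool pointing down it reaches from about 0.375 to 0.9 m from the base axis. Payload 3.1 kg.
Tool frame: the origin (TCP) lies at the very end of the fingers, on their centre line; the grasp point (between the pads) lies 19 mm behind it; y points along the fingers, x is the direction in which the jaws open and shut, and the axes are right-handed (so a half turn about y gives the same grasp; the last joint's range is limited). The gripper opens to 87 mm and grips with 3 to 60 N. Pads are 19 mm wide; open, the fingers measure 117 mm over their backs; the gripper's body (75 mm by 190 mm) begins 51 mm behind the grasp point.
Start: joints at [-1.474, 0.527, 1.433, -0, 1.181, -0.178], TCP at [0.17, -0.601, 0.202] pointing down, gripper open.
Joint ranges: [-3.08, 3.08], [-0.75, 2.2], [0.22, 2.44], [-1.43, 4.57], [0, 2.65], [-2.85, 2.85]. Speed limits (rad/s): [2.79, 2.79, 3.14, 3.14, 3.14, 3.14].

INTERFACE

Orientations are given as a unit quaternion [x, y, z, w].
In Python, from rig import robot gives the robot as it stands.
- The arm moves only by the shell command python3 -m creep 'ROWS' [FORCE]. ROWS is JSON, a list of rows, each a list of 3 entries, a list of its own where there are three numbers: the shift along the tool's x, y, z in mm, then the turn about the tool's y in rad, then the opening, from 0 (shut) to 1 (fully open). A call has 1 to 8 rows; each row shifts and turns the commanded pose from where the row before left it, along the tool's axes as they then stand; what a row does not reach is not made up. A row lasts 1/10 s, in which the tool goes at most 50 mm and 8.59 degrees, less where a joint would pass 70% of its speed; a pose out of reach is approached as far as the arm can. A call with a gripper value outside its range is refused whole. The fingers move at their own pace and stop on an object; FORCE is the grip in N (left out, the last holds). Time passes only in rows, so rows that do not move let the fingers close. It gives the time, the measured TCP pose, the force and the opening at its end, in the units of the state.
- robot.get_obs(): the state, without advancing time (a new reading comes with each control period).
- robot.camera(name): name is "scene" or "side" or "wrist"; returns a dict with "pixels" (480x640x3 uint8, red, green, blue), "fx", "fy", "cx", "cy" (pixels), "position" and "rotation" of the camera in the world. Camera axes: x right, y up, looking along -z (the intrinsics and any distortion apply to the point x, -y, -z); pixel columns grow to the right and rows downward; lengths in m; the calibration is good to about 2 mm. A picture is of the moment at which its call begins. There is no depth.
- robot.hand_in(): hands the job in, once; it reports no verdict.
The state is a dict: "time": time; "q": joint angles; "joint_velocities": joint speeds; "joint_torque": joint torques, N m; "position": TCP position; "tool_rot": TCP orientation; "ft_force": force on the tool from outside, world axes, zero at the start; "moment": the same for the moment, N m; "grip_width": finger opening in m.
Only numpy, scipy, OpenCV 4.12 (cv2) and the standard library are available. Lean on these libraries where they do the work, as an engineer would, in place of code of your own. Each camera call takes 0.05 s, during which the arm holds its last target.

TASK

The flange in the drill jig needs its next hole position brought under the drill bush. With the fingertips press the jig's indexing plunger in and turn the table anticlockwise (seen from above) by one hole, to the very next hole of the index plate; let the plunger spring back up into that hole so that the table is locked, and take the hand away. Press and push only: do not grip the plunger, and leave the screwdriver, oil bottle and socket lying where they are.

Things in the scene. Friction and masses are not known exactly. Their poses are not given: they have to be found in the camera images.
- table_axis (a point): Point on the table's upright turning axis at the top face of the jig's fixed steel index plate, 40 mm above the bench. z is up, x points to the drill-bush bracket. The round grey base (radius 150 mm, two ears reaching 195 mm out along y) carries the plate; its 8 holes of 16 mm lie 45 degrees apart, 115 mm from the axis, joined by a ring slot 9.6 mm wide.
- drill_bush (a point): Top of the steel drill bush, 168 mm above the bench, 62 mm from the turning axis. It hangs in the jig's fixed bracket: a 44 mm wide grey post 182 mm from the axis, on the side away from the plunger, and an arm from it back to the bush. Nothing of the bracket is higher.
- clamp_stud (a point): Top of the clamp stud in the middle of the turning table, 129 mm above the bench. The dark steel table is 98 mm in radius; on it is clamped the steel flange, 84 mm in radius, its rim 77 mm and hub 98 mm above the bench.
- plunger_top (a point): Centre of the flat top of the indexing plunger's black round head, 36 mm across and 10 mm thick, 115 mm from the turning axis, 101 mm above the bench when up; it sinks straight down. It sits over a steel bush (33 mm across, top 73 mm above the bench) on a 40 mm wide grey arm (top 61 mm above the bench, reaching 155 mm from the axis), and goes round with the table.
- plunger (a joint): How far the plunger is pressed in, m: 0 up, 0.014 fully in. Spring 4 N at 0, 9.6 N at 0.014. Up, the 14 mm collar of its stem fills a hole of the index plate and locks the table (1 mm play). Pressed past 0.008 it frees the table. Let go between holes, the collar rides under the plate at 0.008 and the table still turns; within about 3 mm of a hole its tapered end finds the hole and springs up.
- turntable (a joint): Angle of the table in rad, growing anticlockwise seen from above: 0 at the start, locked in a hole; each next hole is 0.785 rad further. It turns on a stiff bearing (about 0.1 N m, so about 1 N pushed at the plunger) and stays where it is left. A fingertip that presses the plunger and moves along the arc takes the table along.
- screwdriver: Loose screwdriver with a red handle lying on the bench beside the jig, 200 mm long, 26 mm thick; origin at its middle, on the bench, x along it; bystander.
- oil_bottle: Loose white oil bottle with black cap, 58 mm across, 135 mm high, standing beside the bracket; origin at the centre of its foot; bystander.
- socket: Loose dark steel socket standing on end, 31 mm across, 50 mm high; origin at the centre of its foot; bystander.

How it is judged:
By the outcome, as a careful person would: the job done as asked, in the order asked, and still so for the second after the job is handed in, with the robot touching nothing.
It also fails if it takes over 34 s, if anything falls off the work surface, if the arm or the gripper's body presses on something with over 40 N, if the wrist force passes 120 N, or if a joint passes its speed limit or range.

## Working session

There is one attempt and no reset: what is moved stays moved. The work goes in short steps, Python scripts to look and compute and a shell command to move; the robot and the scene stay as the last step left them, time stands still between calls to the robot, and variables do not carry over. Pictures are saved under pics/ and viewed, and the job is handed in when it is done.

```bash
ls; mkdir -p pics
python3 - <<'E'
from rig import robot
import cv2
o=robot.get_obs();print(o)
for n in("scene","side","wrist"):
    c=robot.camera(n);cv2.imwrite(f"pics/{n}0.png",c["pixels"][:,:,::-1]);print(n,{k:v for k,v in c.items() if k!="pixels"})
E
```

```text
pics
{'time': 0.0, 'q': array([-1.47347972e+00,  5.28469368e-01,  1.43390268e+00, -7.50387801e-05,
        1.18139666e+00, -1.78514091e-01]), 'joint_velocities': array([-0.00095552,  0.00129007,  0.00201196,  0.00036022,  0.00118289,
       -0.00023146]), 'joint_torque': array([-2.45058854e-04, -4.40041816e+01, -1.76590562e+01,  6.31620898e-02,
        5.82358148e-02, -1.62727706e-04]), 'position': array([ 0.17013683, -0.60058301,  0.2005696 ]), 'tool_rot': array([-0.56344839,  0.42704431, -0.42596526,  0.56454643]), 'ft_force': array([-0.21354316,  1.18469036,  0.38043127]), 'moment': array([ 0.02039751, -0.03066479, -0.00485741]), 'grip_width': 0.08686469499257585}
scene {'fx': 611.0514095129552, 'fy': 611.0514095129552, 'cx': 317.89326265004405, 'cy': 233.5355710622744, 'position': array([ 0.98350976, -0.50703227,  1.24481576]), 'rotation': array([0.25198602, 0.07962469, 0.27947439, 0.92306935])}
side {'fx': 486.97419480815006, 'fy': 486.97419480815006, 'cx': 326.37550633016764, 'cy': 235.49556161311048, 'position': array([0.14850632, 0.53582951, 0.57505727]), 'rotation': array([-0.17478352,  0.43341652,  0.8236341 , -0.32129071])}
wrist {'fx': 356.95021491953105, 'fy': 356.95021491953105, 'cx': 313.3818147661335, 'cy': 244.5918679904145, 'position': array([ 0.23507613, -0.58296813,  0.38378518]), 'rotation': array([-0.09882253,  0.07544389, -0.59840161,  0.79149089])}
```

View pics/scene0.png

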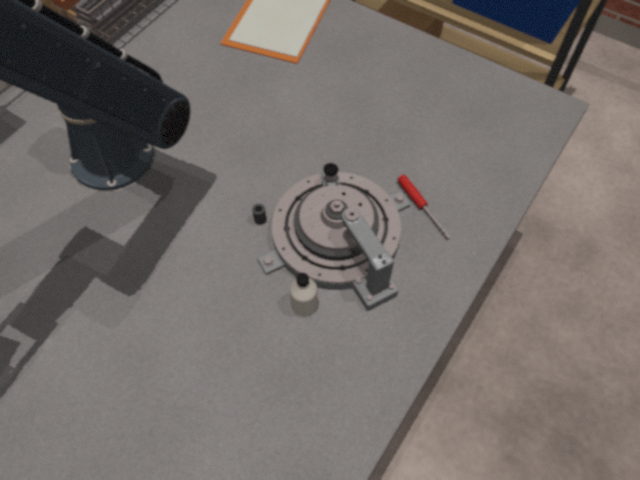

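View pics/side0.png

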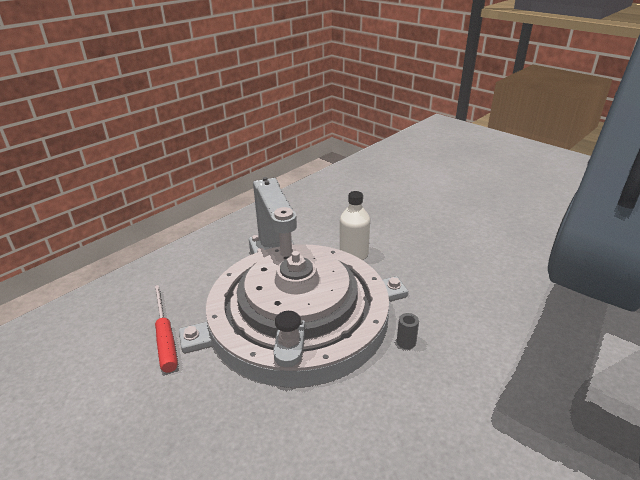

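View pics/wrist0.png

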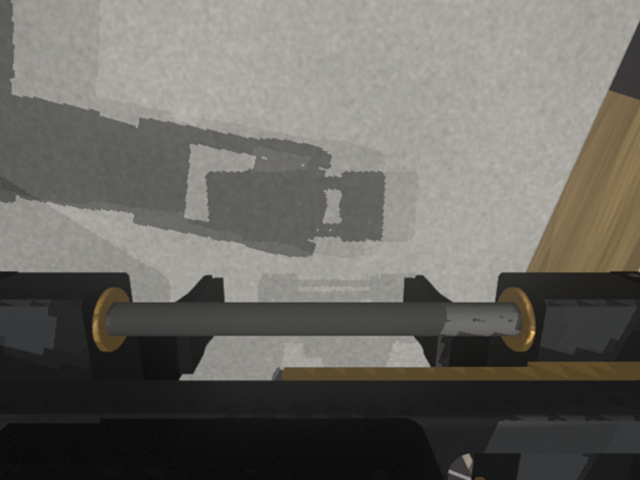

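The scene view has the jig around (337,225), the plunger head at (331,170), the bush arm running to the post at about (378,280), the socket at (259,213), the bottle at (303,290) and the screwdriver at (423,205). In the side view the plunger is at (288,321). I'll enlarge both for accuracy.

Run:
```python
import cv2
a=cv2.imread("pics/scene0.png")[150:320,235:435];cv2.imwrite("pics/sc.png",cv2.resize(a,None,fx=3.5,fy=3.5,interpolation=cv2.INTER_CUBIC))
a=cv2.imread("pics/side0.png")[170:390,140:430];cv2.imwrite("pics/sd.png",cv2.resize(a,None,fx=2.7,fy=2.7,interpolation=cv2.INTER_CUBIC))
```

```text
(no output)
```

View pics/sc.png

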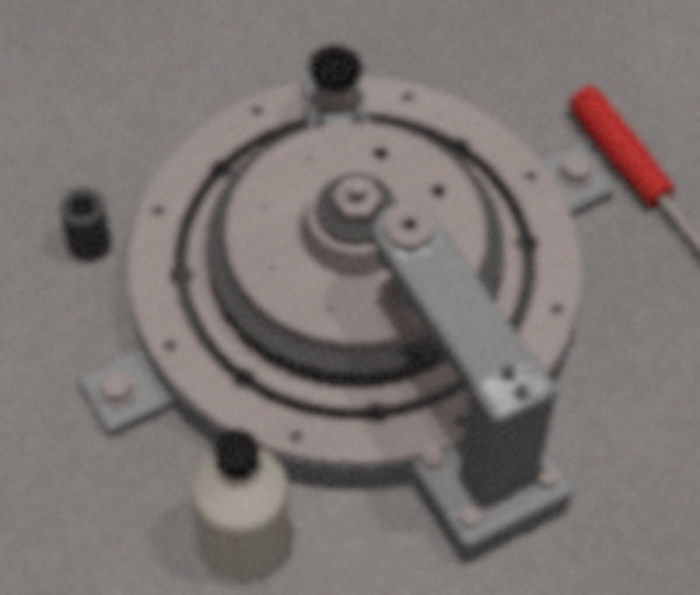

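View pics/sd.png

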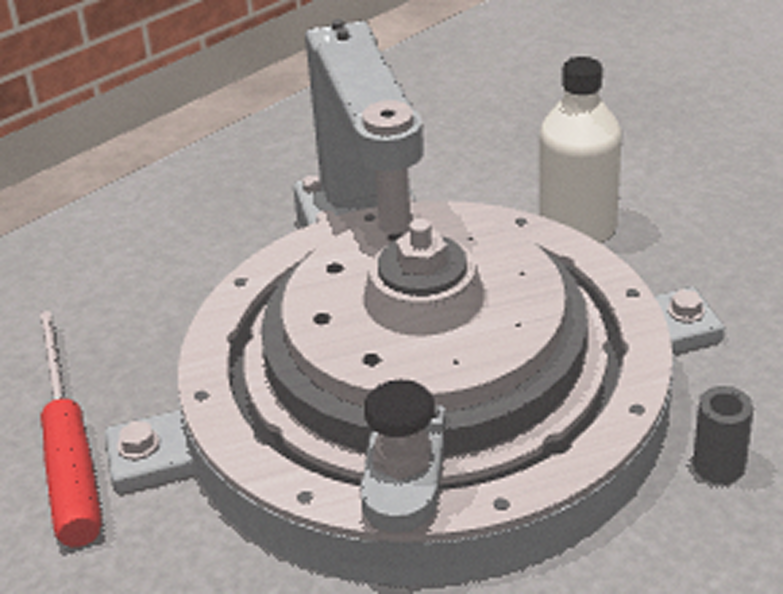

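```bash
cat > h.py <<'E'
import numpy as np
from scipy.spatial.transform import Rotation as R
from scipy.optimize import least_squares
S=dict(fx=611.0514,cx=317.8933,cy=233.5356,p=[0.98350976,-0.50703227,1.24481576],r=[0.25198602,0.07962469,0.27947439,0.92306935])
D=dict(fx=486.974,cx=326.3755,cy=235.4956,p=[0.14850632,0.53582951,0.57505727],r=[-0.17478352,0.43341652,0.8236341,-0.32129071])
def ray(c,u,v):
    d=R.from_quat(c['r']).apply([(u-c['cx'])/c['fx'],-(v-c['cy'])/c['fx'],-1]);return np.array(c['p']),d
def atz(c,u,v,z):
    p,d=ray(c,u,v);return p+d*(z-p[2])/d[2]
def proj(c,X):
    x=R.from_quat(c['r']).inv().apply(np.array(X)-c['p']);return c['cx']-c['fx']*x[0]/x[2],c['cy']+c['fx']*x[1]/x[2]
sc=lambda u,v:(235+u/3.5,150+v/3.5)
sd=lambda u,v:(140+u/2.7,170+v/2.7)
E
python3 - <<'E'
from h import *
for n,z,a,b in [("plunger",.101,(336,64),(400,403)),("stud",.129,(356,191),(421,226)),("bush",.168,(410,222),(388,114))]:
    print(n,atz(S,*sc(*a),z).round(4),atz(D,*sd(*b),z).round(4))
P=np.array([atz(S,*sc(*q),.04)[:2] for q in [(222,170),(460,147),(528,243),(180,275),(245,378),(377,411)]])
P2=np.array([atz(D,*sd(*q),.04)[:2] for q in [(240,335),(268,435),(555,445),(618,348),(568,262)]])
for Q in(P,P2):
    f=least_squares(lambda x:np.linalg.norm(Q-x,axis=1)-.115,[.4,-.2]);print(f.x,f.fun.round(4),np.degrees(np.arctan2(*(Q-f.x).T[::-1])).round(1))
print("socket",atz(S,*sc(84,200),.05),"bottle top",atz(S,*sc(239,440),.135))
print("driver",atz(S,*sc(585,95),.013),atz(S,*sc(660,190),.013),atz(S,448,238,.008))
E
```

```text
plunger [0.5282 0.2155 0.101 ] [0.5246 0.2153 0.101 ]
stud [0.6035 0.1224 0.129 ] [0.598  0.1274 0.129 ]
bush [0.6557 0.0996 0.168 ] [0.6535 0.0984 0.168 ]
[0.60174679 0.12762685] [-0.0012 -0.0001  0.0003  0.0012 -0.0002 -0.0008] [ 175.4   84.5   39.5 -140.1  -95.   -50.2]
[0.59967034 0.12526623] [0.0014 0.0019 0.0004 0.0008 0.0023] [  39.7   85.3  173.3 -141.   -96.2]
socket [0.42940235 0.06071104 0.05      ] bottle top [ 0.64280454 -0.06337985  0.135     ]
driver [0.6549266  0.34558951 0.013     ] [0.73789989 0.30414591 0.013     ] [0.82999768 0.25598677 0.008     ]
```

```bash
cat >> h.py <<'E'
def tool(q,p,X):
    return R.from_quat(q).inv().apply(np.array(X)-p)*1000
E
python3 - <<'E'
from h import *
from rig import robot
o=robot.get_obs();q=o['tool_rot'];p=o['position'];print(R.from_quat(q).as_matrix().round(4))
print(o['time'])
for a,b in [((p),(.45,-.35,.26)),((.45,-.35,.26),(.46,.05,.26)),((.46,.05,.26),(.5265,.2145,.15))]:
    print(tool(q,a,b).round(1))
E
```

```text
[[ 2.723e-01 -2.000e-04  9.622e-01]
 [-9.622e-01  1.700e-03  2.723e-01]
 [-1.700e-03 -1.000e+00  3.000e-04]]
0.15
[-165.2  -58.8  337.6]
[-382.2    0.7  118.5]
[-140.   110.3  108.7]
```

```bash
python3 -m creep '[[[-20,-7,42],0,0],[[-20,-7,42],0,0],[[-20,-7,42],0,0],[[-20,-8,42],0,0],[[-21,-8,42],0,0],[[-21,-8,42],0,0],[[-21,-7,42],0,0],[[-22,-7,43],0,0]]' 5
python3 -m creep '[[[-42,0,13],0,0],[[-42,0,13],0,0],[[-42,0,13],0,0],[[-42,0,13],0,0],[[-42,0,13],0,0],[[-42,0,13],0,0],[[-42,0,13],0,0],[[-42,0,13],0,0]]'
python3 - <<'E'
from h import *
from rig import robot
o=robot.get_obs();q=o['tool_rot'];p=o['position'];print(p,o['q'].round(2),o['time'])
print(tool(q,p,(.5265,.2145,.15)))
E
```

```text
time: 0.95
position: [0.4506, -0.3493, 0.2607]
tool_rot: [0.564, -0.427, 0.427, -0.564]
ft_force: [0.0, -0.2, 0.3]
grip_width: 0.0307
time: 1.75
position: [0.4577, 0.0026, 0.2605]
tool_rot: [-0.564, 0.427, -0.427, 0.564]
ft_force: [1.6, -0.5, -0.0]
grip_width: 0.0006
[0.45770676 0.00256473 0.26052152] [-0.24  0.22  1.76  0.    1.16  1.06] 1.75
[-185.22868189  110.5405137   123.83539168]
```

```bash
python3 -m creep '[[[-30,14,21],0,0],[[-31,14,21],0,0],[[-31,16,21],0,0],[[-31,16,21],0,0],[[-31,16,20],0,0],[[-31,17,20],0,0],[[0,17,0],0,0],[[0,0,0],0,0]]'
python3 - <<'E'
from h import *
from rig import robot
import cv2
o=robot.get_obs();q=o['tool_rot'];p=o['position'];print(p,o['q'].round(2),o['time'],o['ft_force'])
for n in("scene","side","wrist"):
    c=robot.camera(n);cv2.imwrite(f"pics/{n}1.png",c["pixels"][:,:,::-1])
a=cv2.imread("pics/side1.png")[200:390,140:430];cv2.imwrite("pics/sd1.png",cv2.resize(a,None,fx=2.7,fy=2.7,interpolation=cv2.INTER_CUBIC))
for c in(S,D):print(proj(c,p),proj(c,(.5265,.2145,.101)))
E
```

```text
time: 2.55
position: [0.5248, 0.2132, 0.1479]
tool_rot: [0.566, -0.427, 0.424, -0.563]
ft_force: [-0.4, -0.3, 0.0]
grip_width: 0.0002
[0.52479331 0.2131963  0.14786084] [ 0.19  0.52  1.63 -0.    1.    1.48] 2.55 [-0.37652093 -0.32898336  0.00173135]
(np.float64(329.41920967691044), np.float64(155.80275264670385)) (np.float64(330.13832124316576), np.float64(168.24589150668666))
(np.float64(287.32234291895355), np.float64(292.6440081804418)) (np.float64(287.63611179915165), np.float64(318.2780088266173))
```

View pics/sd1.png

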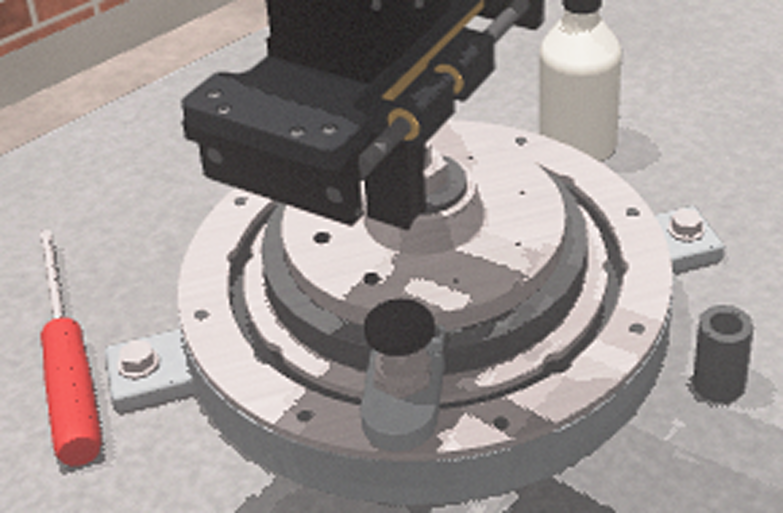

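View pics/wrist1.png

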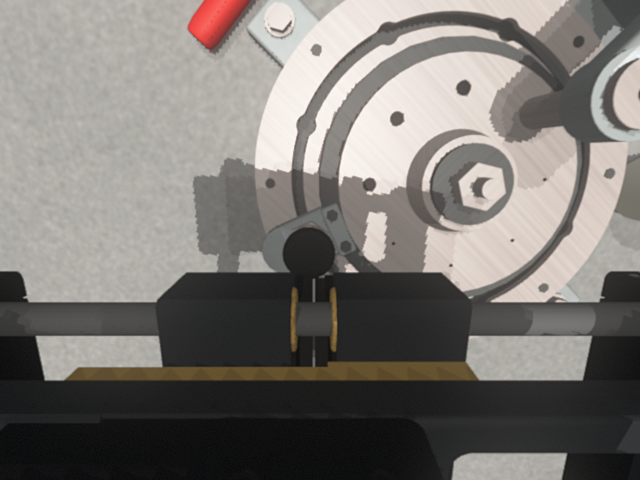

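Run:
```python
from h import *
from rig import robot
import cv2
o=robot.get_obs();q=o['tool_rot'];p=o['position'];print(p,o['time'])
c=robot.camera("wrist");W=dict(fx=c['fx'],cx=c['cx'],cy=c['cy'],p=c['position'],r=c['rotation'])
print("tcp",proj(W,p),"head",proj(W,(.5265,.2145,.101)))
print("head from wrist",atz(W,309,251,.101),"stud",atz(W,489,187,.129), c['position'])
a=cv2.imread("pics/scene1.png")[90:260,235:435];cv2.imwrite("pics/sc1.png",cv2.resize(a,None,fx=3.5,fy=3.5,interpolation=cv2.INTER_CUBIC))
```

```text
[0.52716344 0.21214248 0.15098653] 2.7
tcp (np.float64(312.5465571818842), np.float64(281.42702775708005)) head (np.float64(309.041734221411), np.float64(255.90042147567897))
head from wrist [0.52981634 0.21545549 0.101     ] stud [0.6015554  0.12868999 0.129     ] [0.59202162 0.23016576 0.33409043]
```

View pics/side1.png

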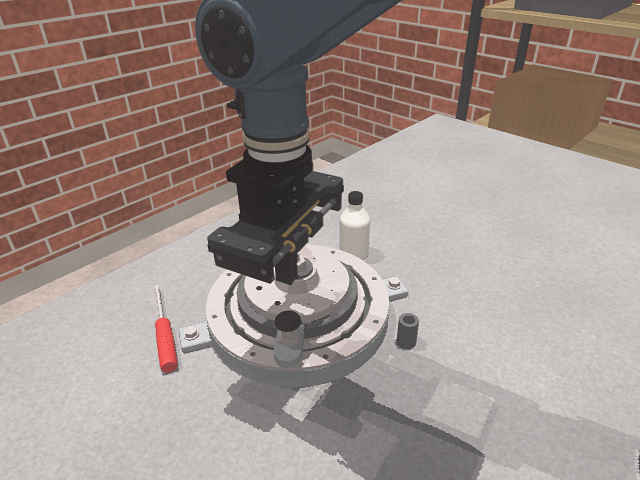

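View pics/sc1.png

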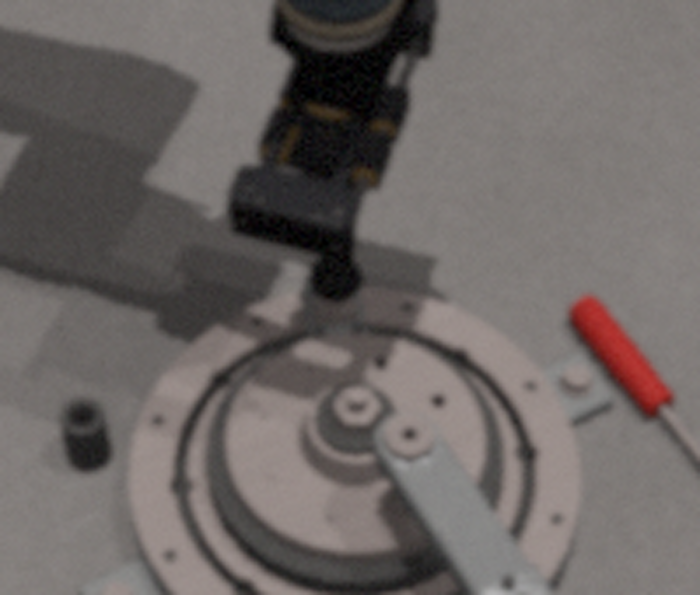

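Run:
```python
from h import *
from rig import robot
import cv2
o=robot.get_obs();p=o['position'];print(p,o['time'],proj(D,p),proj(S,p))
a=robot.camera("side")["pixels"][230:350,220:380,::-1];cv2.imwrite("pics/sd2.png",cv2.resize(a,None,fx=5,fy=5,interpolation=cv2.INTER_NEAREST))
a=robot.camera("scene")["pixels"][130:220,270:390,::-1];cv2.imwrite("pics/sc2.png",cv2.convertScaleAbs(cv2.resize(a,None,fx=6,fy=6,interpolation=cv2.INTER_CUBIC),alpha=2.5))
```

```text
[0.52755464 0.21201405 0.15145552] 2.75 (np.float64(286.39707065436477), np.float64(289.23518763169756)) (np.float64(330.174200102045), np.float64(155.70107168120745))
```

View pics/sd2.png

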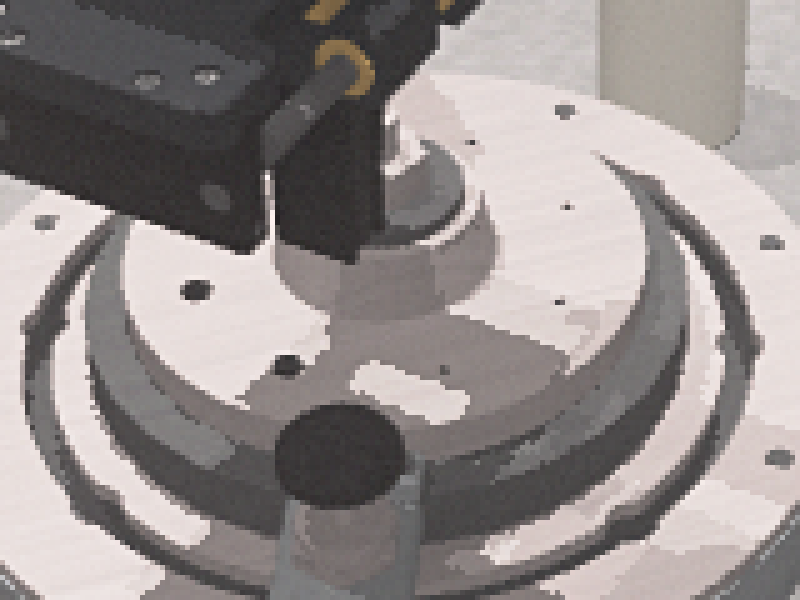

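View pics/sc2.png

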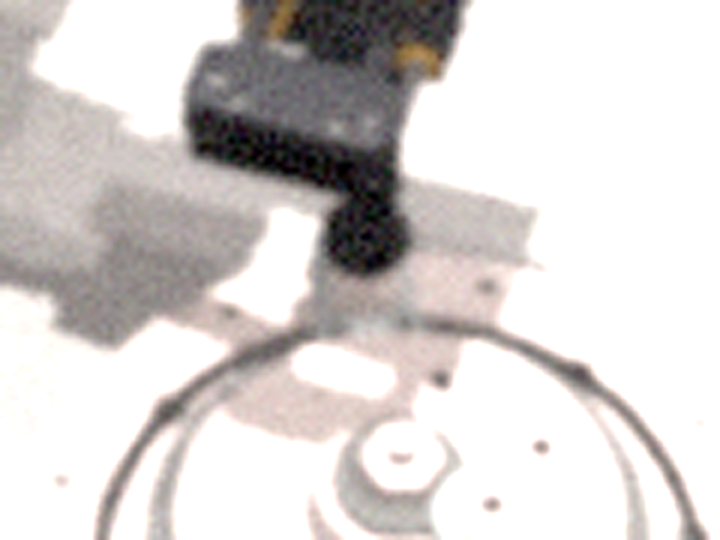

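```bash
python3 -m creep '[[[-1,10,0],0,0],[[-1,10,0],0,0],[[-1,10,0],0,0],[[0,8,0],0,0],[[0,0,0],0,0],[[0,0,0],0,0]]'
python3 - <<'E'
from h import *
from rig import robot
import cv2
o=robot.get_obs();p=o['position'];print(p,o['time'],proj(D,p),proj(S,p),o['ft_force'])
a=robot.camera("side")["pixels"][230:350,220:380,::-1];cv2.imwrite("pics/sd3.png",cv2.resize(a,None,fx=5,fy=5,interpolation=cv2.INTER_NEAREST))
c=robot.camera("wrist")
W=dict(fx=c['fx'],cx=c['cx'],cy=c['cy'],p=c['position'],r=c['rotation'])
print("tcp",proj(W,p),proj(W,p+[0,0,.02]))
a=c["pixels"][200:340,220:400,::-1];cv2.imwrite("pics/w3.png",cv2.convertScaleAbs(cv2.resize(a,None,fx=4,fy=4,interpolation=cv2.INTER_CUBIC),alpha=2.5))
E
```

```text
time: 3.45
position: [0.5261, 0.2155, 0.112]
tool_rot: [0.564, -0.427, 0.426, -0.564]
ft_force: [-0.0, -0.4, -0.8]
grip_width: 0.0001
[0.5260784 0.2154631 0.112046 ] 3.45 (np.float64(286.8985688114202), np.float64(312.9012741203613)) (np.float64(330.26706207771866), np.float64(165.00454307560614)) [-0.046064   -0.41907469 -0.77721223]
tcp (np.float64(312.50511217529447), np.float64(281.7611283732629)) (np.float64(312.439704669464), np.float64(295.93942471570244))
```

View pics/sd3.png

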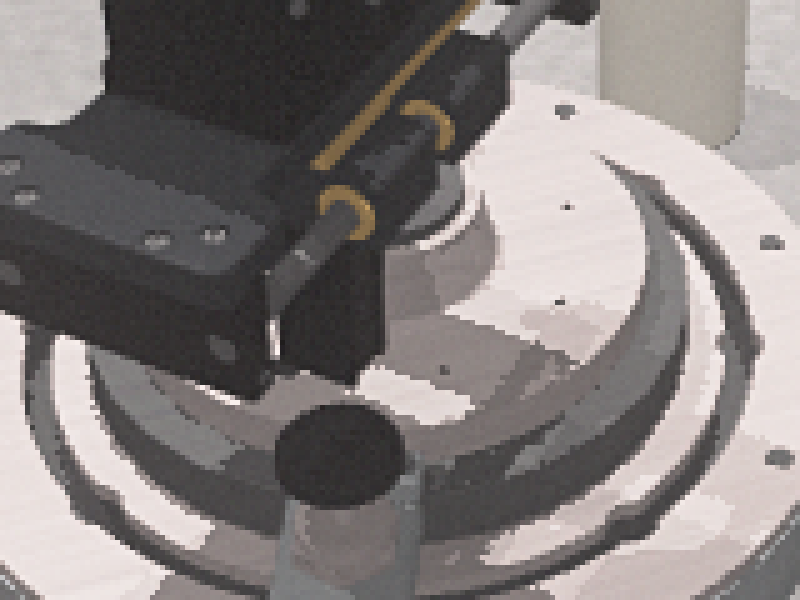

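View pics/w3.png

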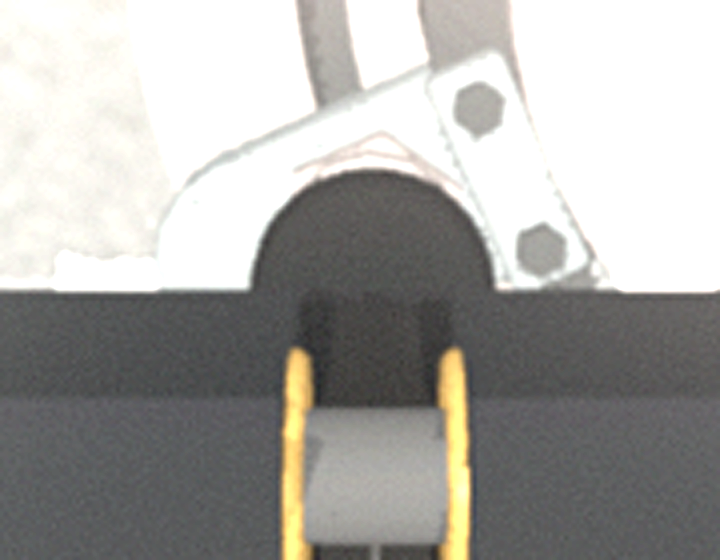

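Run:
```python
from h import *
import cv2
a=cv2.imread("pics/wrist1.png")[215:315,240:390];cv2.imwrite("pics/w1.png",cv2.convertScaleAbs(cv2.resize(a,None,fx=5,fy=5,interpolation=cv2.INTER_CUBIC),alpha=4))
R_=R.from_quat([-.564,.427,-.426,.564]);p=np.array([.5261,.2155,.112])
for sx in(-15,15):
  for sz in(-9.5,9.5):
    X=p+R_.apply([sx/1000,0,sz/1000]);print(sx,sz,np.round(proj(D,X)),np.round(proj(S,X)))
```

```text
-15 -9.5 [287. 322.] [328. 159.]
-15 9.5 [275. 318.] [336. 161.]
15 -9.5 [298. 308.] [324. 169.]
15 9.5 [287. 304.] [332. 171.]
```

View pics/w1.png

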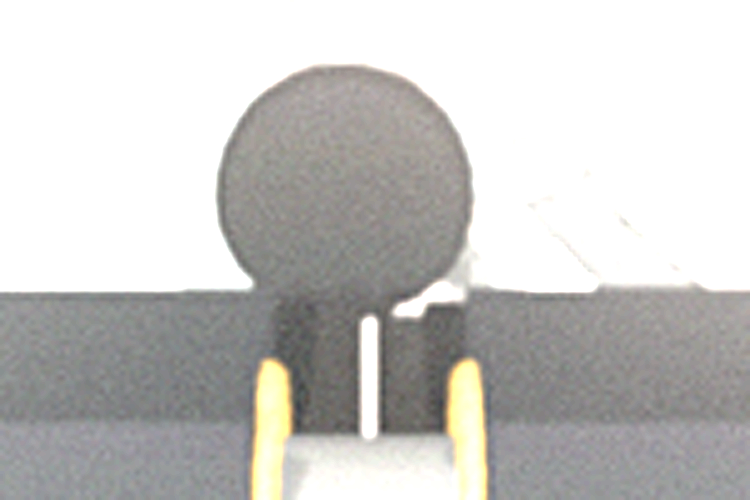

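```bash
python3 -m creep '[[[0,5,0],0,0],[[0,5,0],0,0],[[0,3,0],0,0],[[0,0,0],0,0]]'; python3 -m creep '[[[0,3,0],0,0],[[0,0,0],0,0]]'
python3 - <<'E'
from h import *
from rig import robot
import cv2
o=robot.get_obs();p=o['position'];print(p,o['time'],proj(D,p),proj(S,p),o['ft_force'])
a=robot.camera("side")["pixels"][230:350,220:380,::-1];cv2.imwrite("pics/sd4.png",cv2.resize(a,None,fx=5,fy=5,interpolation=cv2.INTER_NEAREST))
E
```

```text
time: 3.95
position: [0.5258, 0.2153, 0.0989]
tool_rot: [0.564, -0.427, 0.426, -0.564]
ft_force: [0.3, -0.9, -0.4]
grip_width: 0.0003
time: 4.15
position: [0.5261, 0.2154, 0.0962]
tool_rot: [0.564, -0.427, 0.426, -0.564]
ft_force: [0.1, 0.8, -0.1]
grip_width: 0.0003
[0.52605187 0.21541212 0.09623753] 4.15 (np.float64(287.5652840668032), np.float64(321.27772937721045)) (np.float64(330.16908467617895), np.float64(169.1270032315412)) [ 0.10780143  0.78245811 -0.08824963]
```

View pics/sd4.png

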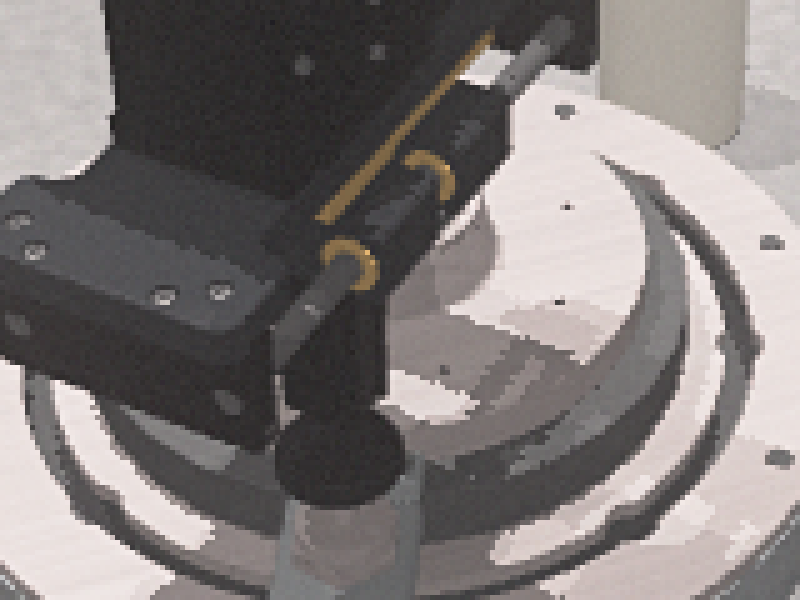

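```bash
python3 -m creep '[[[0,5,0],0,0],[[0,4,0],0,0],[[0,0,0],0,0]]'; python3 -m creep '[[[0,3,0],0,0],[[0,0,0],0,0]]';python3 -m creep '[[[0,3,0],0,0],[[0,0,0],0,0]]'
```

```text
time: 4.5
position: [0.5257, 0.2153, 0.0868]
tool_rot: [0.564, -0.427, 0.426, -0.564]
ft_force: [-0.3, -0.1, -1.1]
grip_width: 0.0004
time: 4.7
position: [0.526, 0.2154, 0.0842]
tool_rot: [0.564, -0.427, 0.426, -0.564]
ft_force: [0.1, -0.3, 0.3]
grip_width: 0.0006
time: 4.9
position: [0.526, 0.2154, 0.0812]
tool_rot: [0.564, -0.427, 0.426, -0.564]
ft_force: [0.0, -0.7, -0.1]
grip_width: 0.0005
```

Run:
```python
from rig import robot
import cv2
a=robot.camera("side")["pixels"][230:350,220:380,::-1];cv2.imwrite("pics/sd5.png",cv2.convertScaleAbs(cv2.resize(a,None,fx=5,fy=5,interpolation=cv2.INTER_NEAREST),alpha=1.8))
a=robot.camera("scene")["pixels"][130:220,270:390,::-1];cv2.imwrite("pics/sc5.png",cv2.convertScaleAbs(cv2.resize(a,None,fx=6,fy=6,interpolation=cv2.INTER_CUBIC),alpha=3.5))
```

```text
(no output)
```

View pics/sd5.png

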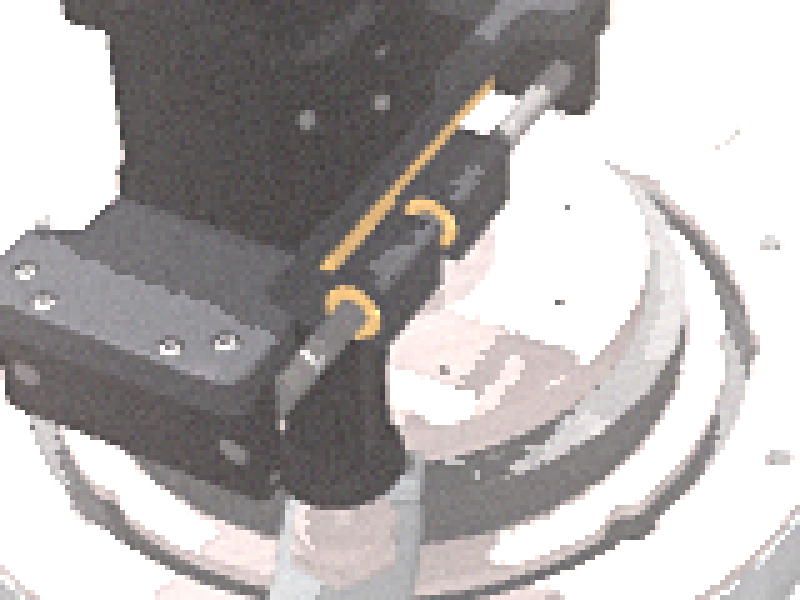

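View pics/sc5.png

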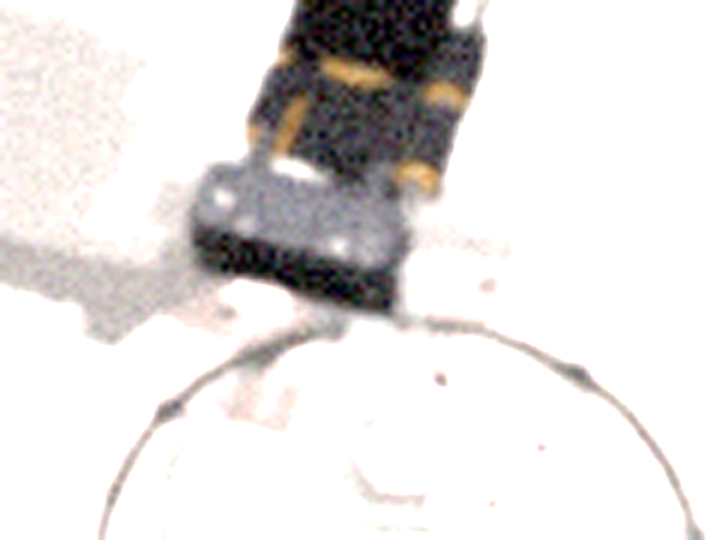

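```bash
python3 -m creep '[[[0,2,0],0,0],[[0,0,0],0,0]]';python3 -m creep '[[[0,2,0],0,0],[[0,0,0],0,0]]';python3 -m creep '[[[0,2,0],0,0],[[0,0,0],0,0]]'
```

```text
time: 5.2
position: [0.5266, 0.2156, 0.0799]
tool_rot: [-0.564, 0.426, -0.427, 0.564]
ft_force: [-0.1, 0.7, 4.1]
grip_width: 0.0009
time: 5.4
position: [0.5266, 0.2156, 0.0778]
tool_rot: [-0.564, 0.426, -0.427, 0.564]
ft_force: [-1.0, -0.1, 4.5]
grip_width: 0.0005
time: 5.6
position: [0.5266, 0.2156, 0.0757]
tool_rot: [-0.564, 0.426, -0.427, 0.564]
ft_force: [0.2, -0.1, 5.0]
grip_width: 0.0003
```

```bash
python3 -m creep '[[[0,2,0],0,0],[[0,2,0],0,0],[[0,2,0],0,0],[[0,0,0],0,0]]'
python3 - <<'E'
from h import *
from rig import robot
o=robot.get_obs();q=o['tool_rot'];p=o['position'];print(p,o['ft_force'])
C=np.array([.601,.1262]);r=p[:2]-C;print(np.hypot(*r))
prev=p
for k in range(1,10):
    a=np.radians(5*k);X=np.r_[C+R.from_euler('z',a).as_matrix()[:2,:2]@r,p[2]];print(5*k,X.round(4),tool(q,prev,X).round(1));prev=X
E
```

```text
time: 6.0
position: [0.5266, 0.2156, 0.0699]
tool_rot: [-0.564, 0.426, -0.427, 0.564]
ft_force: [0.3, 0.9, 7.4]
grip_width: 0.0005
[0.52663603 0.2155882  0.06990134] [0.34775757 0.91619259 7.4173196 ]
0.116276614673331
5 [0.5191 0.2088 0.0699] [ 4.5 -0.  -9.1]
10 [0.5122 0.2013 0.0699] [ 5.3 -0.  -8.7]
15 [0.506  0.1933 0.0699] [ 6.  -0.  -8.2]
20 [0.5005 0.1848 0.0699] [ 6.7 -0.  -7.6]
25 [0.4958 0.1758 0.0699] [ 7.4 -0.  -7. ]
30 [0.4919 0.1664 0.0699] [ 7.9 -0.  -6.3]
35 [0.4888 0.1568 0.0699] [ 8.5 -0.  -5.6]
40 [0.4866 0.1469 0.0699] [ 8.9 -0.  -4.8]
45 [0.4852 0.1368 0.0699] [ 9.3 -0.  -4.1]
```

```bash
python3 -m creep '[[[0,1.5,0],0,0],[[0,0,0],0,0],[[2.2,0,-4.6],0,0],[[2.3,0,-4.5],0,0],[[2.6,0,-4.4],0,0],[[2.7,0,-4.3],0,0],[[0,0,0],0,0]]'
python3 - <<'E'
from rig import robot
import cv2
o=robot.get_obs();print(o['position'],o['ft_force'])
a=robot.camera("side")["pixels"][230:390,200:410,::-1];cv2.imwrite("pics/sd6.png",cv2.convertScaleAbs(cv2.resize(a,None,fx=3.7,fy=3.7,interpolation=cv2.INTER_CUBIC),alpha=1.5))
E
```

```text
time: 6.7
position: [0.5125, 0.2008, 0.0689]
tool_rot: [-0.564, 0.426, -0.427, 0.564]
ft_force: [-0.2, -0.7, 7.6]
grip_width: 0.0003
[0.51248462 0.20076412 0.06885942] [-0.24178762 -0.7127402   7.6392037 ]
```

View pics/sd6.png

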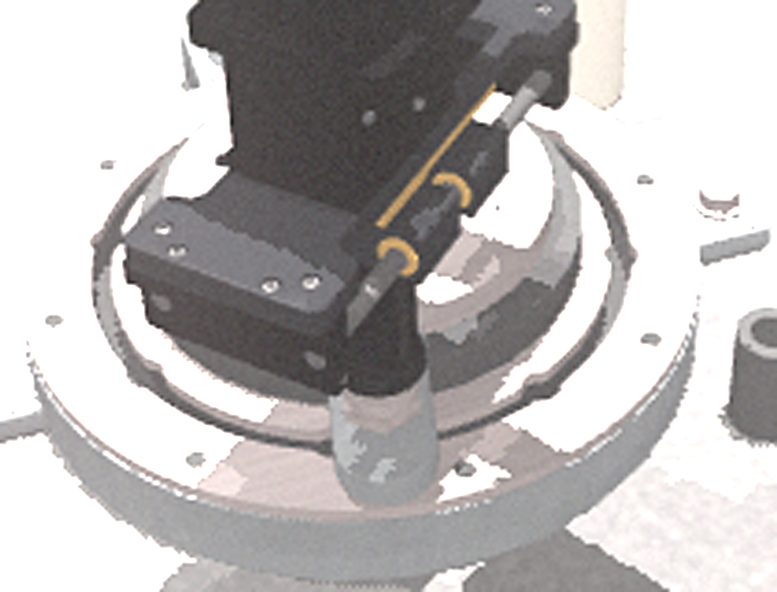

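The table is turning: the grey arm moved from px (288,355) to (304,362), and the next hole is visible at crop (543,385). I'll carry on along the arc.

```bash
python3 -m creep '[[[3,0,-4.1],0,0],[[3,0,-4.1],0,0],[[3.3,0,-3.8],0,0],[[3.4,0,-3.8],0,0],[[3.7,0,-3.5],0,0],[[3.7,0,-3.5],0,0],[[3.9,0,-3.2],0,0],[[4,0,-3.1],0,0]]'
python3 -m creep '[[[4.2,0,-2.8],0,0],[[4.3,0,-2.8],0,0],[[4.4,0,-2.5],0,0],[[4.5,0,-2.3],0,0],[[0,0,0],0,0]]'
python3 - <<'E'
from h import *
from rig import robot
import cv2
o=robot.get_obs();p=o['position'];print(p,o['ft_force'])
print(np.degrees(np.arctan2(p[1]-.1262,p[0]-.601)), np.hypot(p[1]-.1262,p[0]-.601))
a=robot.camera("side")["pixels"][230:390,220:430,::-1];cv2.imwrite("pics/sd7.png",cv2.convertScaleAbs(cv2.resize(a,None,fx=3.7,fy=3.7,interpolation=cv2.INTER_CUBIC),alpha=1.5))
E
```

```text
time: 7.55
position: [0.493, 0.1666, 0.0689]
tool_rot: [-0.563, 0.426, -0.427, 0.565]
ft_force: [1.2, 1.3, 7.9]
grip_width: 0.0008
time: 8.05
position: [0.4875, 0.1461, 0.0688]
tool_rot: [-0.564, 0.426, -0.427, 0.564]
ft_force: [0.3, -0.3, 7.3]
grip_width: 0.0005
[0.48745749 0.14612475 0.06877825] [ 0.32004938 -0.26755581  7.30024219]
170.046917644884 0.11527747806128798
```

View pics/sd7.png

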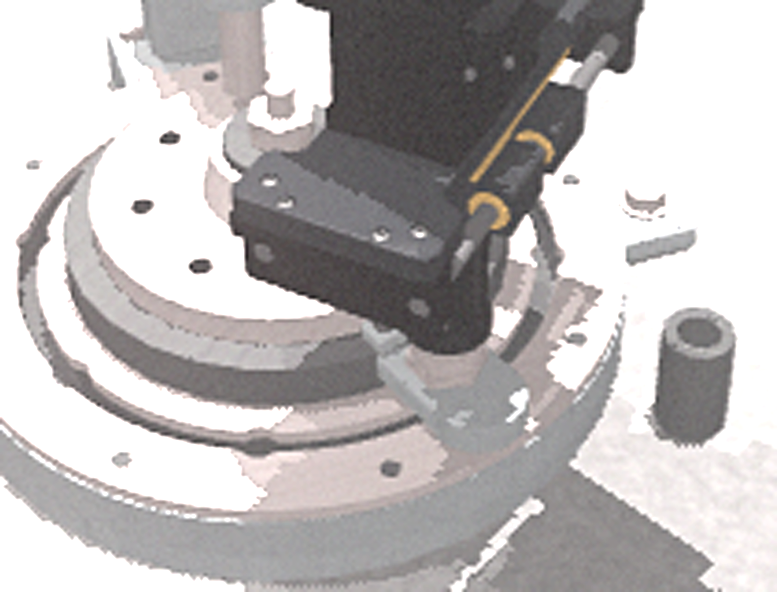

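The plunger head has come along and now sits about 4.7° short of the next hole. I'll do the remainder, then ease up.

```bash
python3 -m creep '[[[2.9,0,-1.3],0,0],[[2.9,0,-1.2],0,0],[[2.8,0,-1.2],0,0],[[0,0,0],0,0],[[0,0,0],0,0]]'
python3 -m creep '[[[0,-2,0],0,0],[[0,-2,0],0,0],[[0,-2,0],0,0],[[0,0,0],0,0],[[0,0,0],0,0]]'
python3 - <<'E'
from h import *
from rig import robot
p=robot.get_obs()['position']
print(np.degrees(np.arctan2(p[1]-.1262,p[0]-.601)), np.hypot(p[1]-.1262,p[0]-.601))
E
```

```text
time: 8.6
position: [0.4863, 0.1372, 0.0688]
tool_rot: [-0.563, 0.426, -0.427, 0.565]
ft_force: [-0.3, -0.6, 7.9]
grip_width: 0.0006
time: 9.1
position: [0.4862, 0.1372, 0.0745]
tool_rot: [-0.564, 0.426, -0.427, 0.565]
ft_force: [1.3, -1.1, 5.3]
grip_width: 0.0004
174.5004958835247 0.1152888013541169
```

Still 5.3 N at a press of about 6 mm, which is above the 8 mm riding height, so the collar has entered the hole. Lifting off.

```bash
python3 -m creep '[[[0,-2,0],0,0],[[0,-2,0],0,0],[[0,0,0],0,0]]'
python3 -m creep '[[[0,-2,0],0,0],[[0,-5,0],0,0],[[0,-15,0],0,0],[[0,-25,0],0,0],[[0,-35,0],0,0],[[0,-35,0],0,0],[[0,-20,0],0,0]]'
python3 -m creep '[[[30,0,-30],0,0],[[35,0,-20],0,0],[[35,0,0],0,0],[[35,0,0],0,0],[[35,0,0],0,0],[[30,0,0],0,0],[[0,0,0],0,0],[[0,0,0],0,0]]'
python3 - <<'E'
from h import *
from rig import robot
import cv2
o=robot.get_obs();print(o['position'],o['ft_force'])
a=robot.camera("side")["pixels"][190:390,180:430,::-1];cv2.imwrite("pics/sd8.png",cv2.resize(a,None,fx=3,fy=3,interpolation=cv2.INTER_CUBIC))
a=robot.camera("scene")["pixels"][150:320,235:435,::-1];cv2.imwrite("pics/sc8.png",cv2.convertScaleAbs(cv2.resize(a,None,fx=3.5,fy=3.5,interpolation=cv2.INTER_CUBIC),alpha=1.5))
for z in(.101,.093):print(z,[np.round(proj(c,(.601+.115*np.cos(np.radians(175)),.1262+.115*np.sin(np.radians(175)),z)),1) for c in(S,D)])
E
```

```text
time: 9.4
position: [0.485, 0.1371, 0.0783]
tool_rot: [0.564, -0.426, 0.427, -0.564]
ft_force: [0.3, -2.6, 5.7]
grip_width: 0.0008
time: 10.1
position: [0.4853, 0.1379, 0.2175]
tool_rot: [-0.563, 0.426, -0.427, 0.565]
ft_force: [1.0, 0.1, -0.3]
grip_width: 0.0005
time: 10.9
position: [0.4905, -0.0683, 0.2145]
tool_rot: [-0.564, 0.428, -0.426, 0.564]
ft_force: [-1.2, -0.2, -0.4]
grip_width: 0.0001
[ 0.49046081 -0.0683323   0.21454496] [-1.24374999 -0.23597841 -0.36719934]
0.101 [array([296.7, 183.4]), array([346.6, 303.1])]
0.093 [array([296.9, 185.5]), array([346.5, 307.3])]
```

View pics/sd8.png

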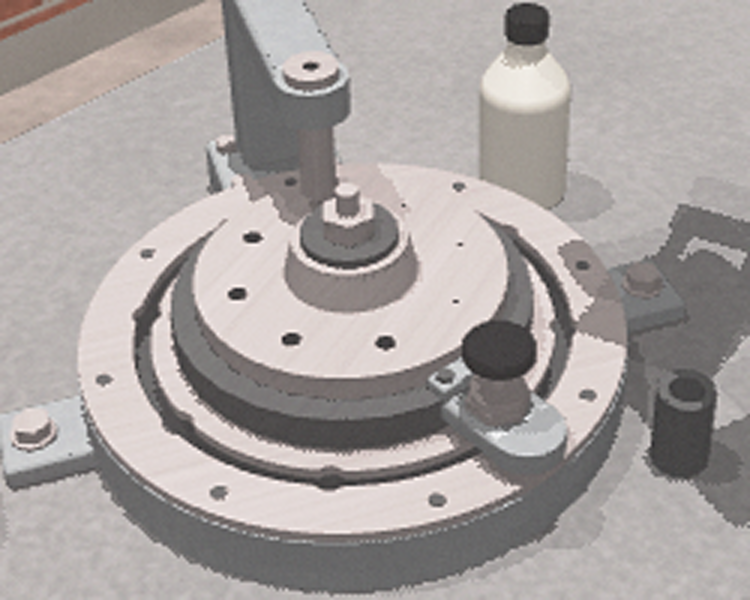

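View pics/sc8.png

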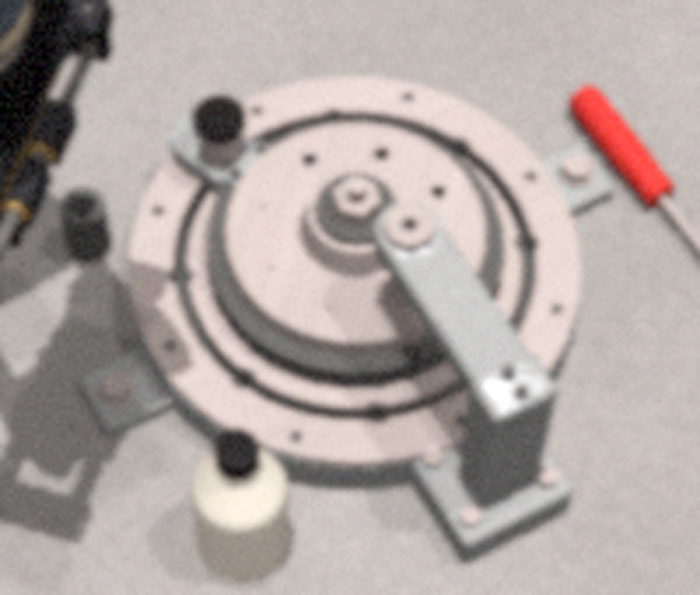

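Run:
```python
from h import *
from rig import robot
import cv2
def blob(im,x,y):
    m=(im[y-25:y+25,x-25:x+25].max(2)<70).astype('uint8')
    n,l,s,c=cv2.connectedComponentsWithStats(m);k=l[25,25];return s[k],c[k]+[x-25,y-25]
a=cv2.imread("pics/side0.png");b=robot.camera("side")["pixels"]
for im,x,y,ang in((a,288,320,130),(b,346,306,175)):
    s,c=blob(im,x,y);t=np.radians(ang)
    print(s,c.round(1),[np.round(proj(D,(.601+.115*np.cos(t),.1262+.115*np.sin(t),z-.005)),1) for z in(.101,.093)])
o=robot.get_obs();print(o['time'],o['joint_velocities'].round(3))
```

```text
[ 12  16  26  21 423] [287.3 320.9] [array([287.7, 320.6]), array([288. , 324.8])]
[ 13  16  24  20 226] [346.3 307.7] [array([346.5, 305.7]), array([346.4, 309.8])]
11.05 [ 0.004 -0.003 -0.003 -0.005 -0.002  0.   ]
```

Run:
```python
from h import *
from rig import robot
import cv2
a=cv2.imread("pics/side0.png");b=robot.camera("side")["pixels"][:,:,::-1]
cv2.imwrite("pics/cmp.png",np.hstack([cv2.resize(i[y-30:y+45,x-35:x+35],None,fx=5.5,fy=5.5,interpolation=cv2.INTER_NEAREST) for i,x,y in((a,288,320),(b,346,305))]))
for T in(75,85,95):
  for im,x,y in((a,288,320),(b,346,306)):
    m=(im[y-25:y+25,x-25:x+25].max(2)<T).astype('uint8')
    n,l,s,c=cv2.connectedComponentsWithStats(m);k=l[25,25];print(T,s[k],(c[k]+[x-25,y-25]).round(1), s[k][1]+y-25)
```

```text
75 [  0  16  38  26 550] [283.5 323. ] 311
75 [ 13  16  24  20 387] [345.8 306.4] 297
85 [  0  16  39  27 570] [283.5 323.2] 311
85 [ 13  16  24  20 395] [345.9 306.4] 297
95 [  0  16  40  27 586] [283.4 323.3] 311
95 [ 13  15  25  21 409] [346.1 306.3] 296
```

View pics/cmp.png

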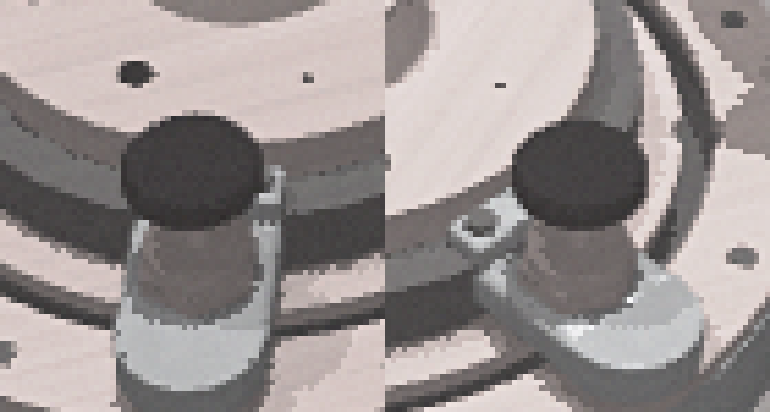

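The head sits as far above its bush as it did at the start: about 200 crop px now against an expected 203. Had it stayed pressed 8 mm it would be about 23 px lower. So the plunger is up.

Run:
```python
from rig import robot
print(robot.hand_in())
```

```text
the job is handed in; nothing more can be done
None
```

The table is now one hole further anticlockwise with the plunger sprung back up, and I handed the job in at about 11 s. I pressed the plunger with shut fingertips, carried the table 45° round the arc, eased off into the next hole, and moved the hand clear.

**Last checks:**
- **Position:** the plunger moved from about 130° to about 175° round the table, which is the very next hole found in the images. The side view puts the head within about 1 px of where it should be.
- **Plunger up:** while easing off, the spring force (5–6 N) stayed on the fingers well above the height where the collar would ride under the plate. In the last picture the head stands as high above its bush as at the start, to about 1 mm. I did not push the table to test the lock.
- **Bystanders:** the screwdriver, oil bottle and socket look unmoved in the scene picture.

**Disagreements:**
- **Fingertip height:** the plunger was first touched at a TCP reading of about 0.080 m, not 0.101 m. The real fingertips end about 20 mm above the reported TCP when shut. I worked from the contact force instead.
- **Head detection:** one automatic measurement of the head in the side view was ambiguous because its threshold cut off part of the head. A higher threshold and a direct comparison of the pictures settled it.

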